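# Tighten the finger-tight clamp on the neck fixture

## Task

The strap clamp at the headstock end of the ukulele neck is only finger-tight. Take the largest T-handle hex key from the wooden stand, push it gently but fully home in that clamp's recessed cap screw before you turn it, tighten the screw clockwise until it comes up firm without wrenching it, and put the key back upright in the stand. Don't lean hard on the screw, and leave the two smaller keys standing.

Things in the scene. Friction and masses are not known exactly. Their poses are not given: they have to be found in the camera images.
- key_large: largest of three T-handle hex keys standing in the stand; its hole changes. Origin: centre of the lower tip, z up the shaft. Steel shaft 10 mm across flats (flats face +x and -x), 115 mm long, last 1.3 mm stepped down to 8.4 mm. About 0.3 kg. May lean 1 to 2 degrees in its hole.
- handle (a point): centre of the large key's black plastic crossbar handle, 130 mm above the tip, axes as the key's. The handle is 96 mm long (x), 18 mm thick (y), 30 mm tall (z).
- key_mid: middle T-handle key, 8 mm across flats, shaft 100 mm, handle 80 x 15 x 25 mm; same axes. Leave it standing.
- key_small: smallest T-handle key, 7 mm across flats, shaft 88 mm, handle 66 x 13 x 22 mm; same axes. Leave it standing.
- stand: fixed wooden block 60 (x) x 230 (y) x 65 mm (z) for the keys. Origin: centre of the underside, z up. Three vertical round holes 15.6 mm across at x = 0, y = -85, 0 and +85 mm, 55 mm deep, floors 10 mm above the underside. One key in each; handles start roughly along its x.
- fixture: fixed aluminium plate 160 (x) x 360 (y) x 20 mm; a ukulele neck blank lies on it along y, headstock to -y, heel to +y. Origin: centre of the underside, z up. Two steel strap clamps (126 x 36 x 24 mm, along x, tops 69 mm up) cross the neck: at y = -75 mm (headstock end, finger-tight) and y = +95 mm (heel end, already tight, will not turn). Highest point 70 mm.
- socket (a point): centre of the top face of the headstock-end clamp's cap screw: 67 mm up, at x = -46, y = -75 mm of the fixture, whose axes it shares (not the hexagon's: how that lies differs every time). Head 18 mm across, 2 mm below the strap's top in a 22 mm counterbore.
- socket_floor (a point): floor of that screw's hexagon socket, 8 mm below its top face, axes as the fixture's. 10.5 mm across flats. A key home rests on this floor; a key whose flats do not match stops about 7 mm above it and drops in when turned into line. About 6 degrees of idle turn either way before the flats bite.
- cap_screw: that M12 cap screw with its head. Origin: on its axis under the head, 12 mm below the top face; axes as the fixture's, whatever the turn of the screw or its hexagon. Take care of it: press with no more than 25 N until the key is home, and turn it up firm without wrenching (0.3 N m is firm, 0.7 N m too much).
- clamp_screw (a joint): turn of that screw, rad, growing clockwise seen from above. Starts at 0 to 0.3 (finger-tight). Turning takes about 0.15 N m at first, 0.2 N m at the end. At 1.1 it is firm and turns no further: the head then only winds up, 0.25 N m for each further 0.1 rad of the key. It stays where it is left. The value does not tell how the hexagon lies.
Not all that is in view belongs to the job. What is shaped like the key_large but blue or orange is not meant.

How it is judged:
By the outcome, as a careful person would: the job done as asked, in the order asked, and still so for the second after the job is handed in, with the robot touching nothing.
It also fails if it takes over 70 s, if anything falls off the work surface, if the arm or the gripper's body presses on something with over 40 N, if the wrist force passes 120 N, or if a joint passes its speed limit or range.

## Robot

A 6-joint arm with a two-finger parallel gripper is mounted at the origin on the work surface. World frame = base frame: x ahead of the robot, y to its left, z up, the work surface at z = 0. Lengths are in m, angles in rad, forces in N, time in s.
With the tool pointing down it reaches from about 0.35 to 0.85 m from the base axis. Payload 8.1 kg.
Tool frame: the origin (TCP) lies at the very end of the fingers, on their centre line; the grasp point (between the pads) lies robot.tcp_to_grasp behind it (robot.tcp_to_grasp is the distance from the TCP to the grasp point, in m); z points along the fingers, y is the line along which they close (so a half turn about z gives the same grasp; the last joint's range is limited). The gripper opens to 93 mm and grips with 3 to 60 N. Pads are 15 mm wide; open, the fingers measure 128 mm over their backs; the gripper's body (75 mm by 188 mm) begins 65 mm behind the grasp point.
Start: joints at [-1.247, 0.13, 1.488, -0, 1.523, -0.085], TCP at [0.239, -0.551, 0.181] pointing down, gripper open.
Joint ranges: [-2.96, 2.96], [-0.89, 2.26], [0.02, 2.5], [-1.34, 4.48], [0, 2.73], [-2.66, 2.66]. Speed limits (rad/s): [2.39, 2.39, 2.79, 3.14, 3.14, 3.14].

## Interface

Orientations are given as a rotation vector (axis times angle).
In Python, from plant import robot gives the robot as it stands. The module is installed in compiled form; this text tells all that it offers.
- The arm moves only by the shell command python3 -m pendant 'ROWS' [FORCE]. ROWS is JSON, a list that holds one entry, the list of rows, each a list of 5 numbers: the opening, from 0 (shut) to 1 (fully open), then the shift along the tool's x, y, z in cm, then the turn about the tool's z in degrees. In form: [[[fingers, x, y, z, roll], ...]]. A call has 1 to 8 rows; each row shifts and turns the commanded pose from where the row before left it, along the tool's axes as they then stand; what a row does not reach is not made up. A row lasts 1/10 s, in which the tool goes at most 50 mm and 8.59 degrees, less where a joint would pass 70% of its speed; a pose out of reach is approached as far as the arm can. A call is refused whole if a number of a shift passes 5 or a number of a turn 8.59, either way. A call with a gripper value outside its range is refused whole. The fingers move at their own pace and stop on an object; FORCE is the grip in N (left out, the last holds). Time passes only in rows, so rows that do not move let the fingers close. It gives the time, the measured TCP pose, the force, the opening and the grip force at its end, in the units of the state.
- robot.read_state(): the state, without advancing time (a new reading comes with each control period).
- robot.read_camera(name): name is "scene" or "side" or "wrist"; returns a dict with "img" (420x560x3 uint8, blue, green, red), "K" (3x3 intrinsics, pixels), "pose" (4x4, takes a point from camera to world coordinates). Camera axes: x right, y up, looking along -z (the intrinsics and any distortion apply to the point x, -y, -z); pixel columns grow to the right and rows downward; lengths in m; the calibration is good to about 2 mm. A picture is of the moment at which its call begins. There is no depth.
- robot.close_job(): hands the job in; it is judged then, once.
The state is a dict: "t": time; "q": joint angles; "dq": joint speeds; "joint_torque": joint torques, N m; "tool_pos": TCP position; "orientation": TCP orientation; "force": force on the tool from outside, world axes, zero at the start; "wrist_torque": the same for the moment, N m; "opening": finger opening in m; "gripper_force": force on a finger pad.
Only numpy, scipy, OpenCV 4.12 (cv2) and the standard library are available. Lean on these libraries where they do the work, as an engineer would, in place of code of your own. Each camera call takes 0.05 s, during which the arm holds its last target. There are 200 camera calls.

## Working session

There is one attempt and no reset: what is moved stays moved. The work goes in short steps, Python scripts to look and compute and a shell command to move; the robot and the scene stay as the last step left them, time stands still between calls to the robot, and variables do not carry over. Pictures are saved under pics/ and viewed, at most 10 in all, crops included, and the job is handed in when it is done.

```bash
mkdir -p pics; cat > h.py <<'E'
import numpy as np, cv2
from plant import robot
from scipy.spatial.transform import Rotation as R
def cam(n):
    c=robot.read_camera(n); return c
def proj(c,P):
    P=np.atleast_2d(P); T=np.linalg.inv(np.array(c["pose"])); p=P@T[:3,:3].T+T[:3,3]
    p=p*[1,-1,-1]; uv=p@np.array(c["K"]).T; return uv[:,:2]/uv[:,2:]
def ray(c,u,v):
    d=np.linalg.inv(np.array(c["K"]))@[u,v,1]; d=d*[1,-1,-1]; T=np.array(c["pose"]); return T[:3,3],T[:3,:3]@d
def atz(c,u,v,z):
    o,d=ray(c,u,v); return o+d*(z-o[2])/d[2]
E
python3 - <<'E'
from h import *
import pickle
C={n:cam(n) for n in("scene","side","wrist")}
pickle.dump(C,open("c0.pkl","wb"))
for n in C: print(n,C[n].keys(),np.round(C[n]["K"],1).tolist(),np.round(C[n]["pose"],3).tolist()); cv2.imwrite(f"pics/{n}0.png",C[n]["img"])
print(robot.tcp_to_grasp,robot.read_state())
E
```

```text
scene dict_keys(['img', 'K', 'pose']) [[506.2, 0.0, 279.6], [0.0, 506.2, 213.5], [0.0, 0.0, 1.0]] [[0.495, -0.665, 0.559, 1.242], [0.869, 0.384, -0.313, -0.443], [-0.007, 0.641, 0.768, 0.994], [0.0, 0.0, 0.0, 1.0]]
side dict_keys(['img', 'K', 'pose']) [[392.2, 0.0, 280.8], [0.0, 392.2, 211.2], [0.0, 0.0, 1.0]] [[0.999, 0.034, -0.038, 0.562], [-0.051, 0.745, -0.665, -0.762], [0.006, 0.666, 0.746, 0.869], [0.0, 0.0, 0.0, 1.0]]
wrist dict_keys(['img', 'K', 'pose']) [[334.7, 0.0, 284.0], [0.0, 334.7, 214.4], [0.0, 0.0, 1.0]] [[0.398, 0.883, 0.249, 0.308], [-0.917, 0.384, 0.107, -0.52], [-0.001, -0.271, 0.963, 0.383], [0.0, 0.0, 0.0, 1.0]]
0.0188 {'t': 0.15, 'q': array([-1.24737901e+00,  1.31009877e-01,  1.48901676e+00,  9.16630848e-06,
        1.52299472e+00, -8.53833793e-02]), 'dq': array([ 0.00059714, -0.00308515, -0.00429021, -0.00260426,  0.00016591,
        0.0003968 ]), 'joint_torque': array([ 1.30902277e-03, -5.60478079e+01, -4.92333555e+01,  7.68030505e-02,
        3.05995904e-02, -8.16008765e-05]), 'tool_pos': array([ 0.23838353, -0.55008185,  0.18052199]), 'orientation': array([-3.07480374e+00, -6.37391706e-01,  2.52073773e-04]), 'force': array([-0.5692051 ,  0.71471238, -1.03846364]), 'wrist_torque': array([ 0.01065199, -0.02557648, -0.00891013]), 'gripper_force': 0.0, 'opening': 0.0929086972858426}
```

View pics/scene0.png

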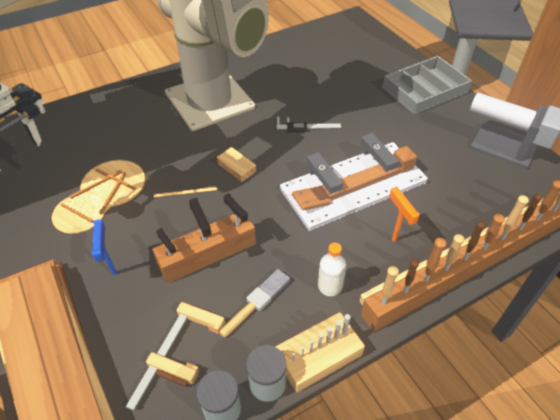

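View pics/side0.png

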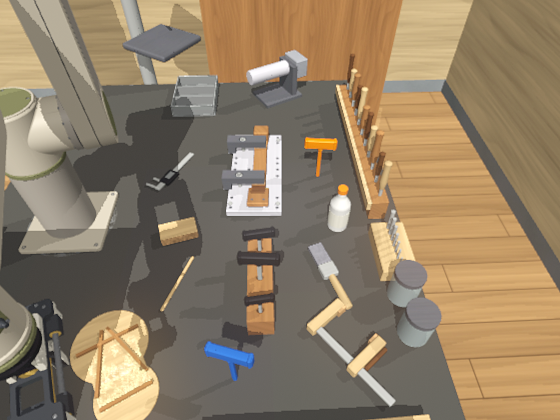

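Side view: a blue T-key (230,355) and an orange T-key (320,145) are both decoys. The stand's three black keys are at (259,232), (259,258) and (259,299). The middle one (259,258; scene 200,215) looks largest, so I'll check it in enlarged crops.

```bash
python3 - <<'E'
import pickle,cv2,numpy as np
C=pickle.load(open("c0.pkl","rb"))
f=lambda n,u,v,w,h:cv2.resize(C[n]["img"][v:v+h,u:u+w],(400,300),interpolation=cv2.INTER_CUBIC)
a=np.vstack([np.hstack([f("side",190,220,160,120),f("scene",140,180,133,100)]),np.hstack([f("side",190,120,133,100),f("scene",270,120,160,120)])])
cv2.imwrite("pics/crop0.png",a)
E
```

```text
(no output)
```

View pics/crop0.png

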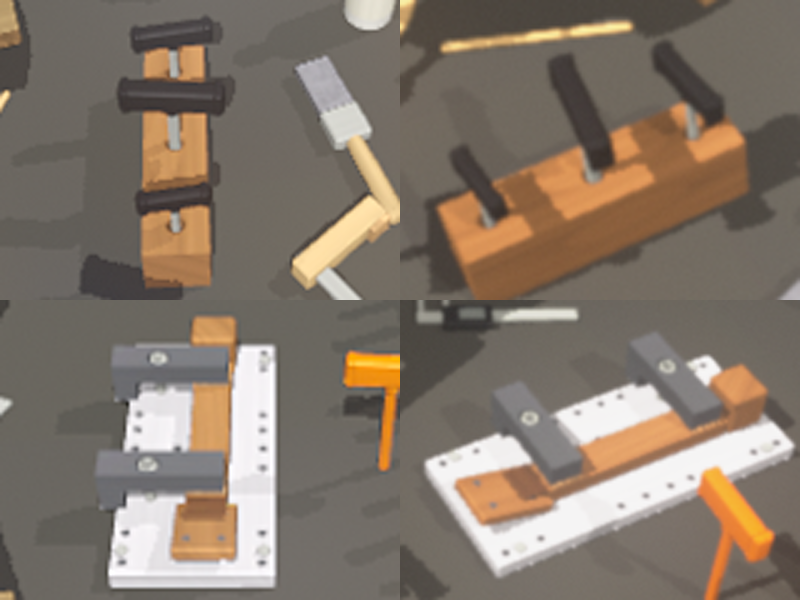

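Crops: the middle key (side 259,258; scene 198,217) is black and has the longest handle, so it is key_large. The headstock clamp's screw is at side (239,175), scene (322,167), next to the neck's wide flat end. Next I'll triangulate these.

```bash
python3 - <<'E'
import pickle
from h import *
C=pickle.load(open("c0.pkl","rb"))
def tri(a,b):
    A=np.zeros((3,3));y=np.zeros(3);L=[ray(C["side"],*a),ray(C["scene"],*b)]
    for o,d in L:
        d=d/np.linalg.norm(d);M=np.eye(3)-np.outer(d,d);A+=M;y+=M@o
    p=np.linalg.solve(A,y)
    return p.round(4),[round(np.linalg.norm(np.cross(p-o,d/np.linalg.norm(d)))*1e3,1) for o,d in L]
s=lambda u,v,u0,v0,k:(u0+u/k,v0+v/k)
for n,a,b,z in [("handle",s(171,96,190,220,2.5),s(580-400,110,140,180,3),.14),
 ("hs screw",s(147,464-300,190,120,3),s(130,118,270,120,2.5),.067),("heel",s(158,58,190,120,3),s(267,66,270,120,2.5),.067)]:
    print(n,*tri(a,b),atz(C["side"],*a,z).round(4),atz(C["scene"],*b,z).round(4))
# block top corners in side view z=.065: near-left, near-right; plate corners z=.02
for n,p,z in [("blkNL",s(143,253,190,220,2.5),.065),("blkNR",s(211,253,190,220,2.5),.065),("h1",s(119,96,190,220,2.5),.14),("h2",s(223,97,190,220,2.5),.14)]:
    print(n,atz(C["side"],*p,z).round(4))
for n,p,z in [("plNL",s(109,278,190,120,3),.02),("plNR",s(275,278,190,120,3),.02),("plFR",s(275,46,190,120,3),.02)]: print(n,atz(C["side"],*p,z).round(4))
E
```

```text
handle [ 0.5414 -0.2513  0.1405] [np.float64(0.6), np.float64(0.6)] [ 0.5416 -0.2516  0.14  ] [ 0.5404 -0.2507  0.14  ]
hs screw [0.4855 0.1068 0.0658] [np.float64(0.2), np.float64(0.2)] [0.4857 0.1052 0.067 ] [0.4862 0.1063 0.067 ]
heel [0.4941 0.2752 0.0669] [np.float64(0.6), np.float64(0.6)] [0.4943 0.2742 0.067 ] [0.4936 0.2757 0.067 ]
blkNL [ 0.5128 -0.365   0.065 ]
blkNR [ 0.5725 -0.3679  0.065 ]
h1 [ 0.4949 -0.2494  0.14  ]
h2 [ 0.5883 -0.2549  0.14  ]
plNL [ 0.4479 -0.0032  0.02  ]
plNR [ 0.6076 -0.0106  0.02  ]
plFR [0.6266 0.3514 0.02  ]
```

Handle height comes out at 140.5 mm (expected 140), screw heads at 66–67 mm, clamp spacing 169 mm: all consistent. First I turn the tool (the roll that leaves room for clockwise turning), then look into the socket with the wrist camera.

```bash
python3 -m pendant '[[[1,0,0,-0.5,-8.5],[1,0,0,-0.5,-8.5],[1,0,0,-0.5,-8.5],[1,0,0,-0.5,-8.5],[1,0,0,-0.5,-8.5],[1,0,0,-0.5,-8.5],[1,0,0,-0.5,-8.5],[1,0,0,-0.5,-8.5]]]'
python3 -m pendant '[[[1,0,0,0,-8.5],[1,0,0,0,-8.5],[1,0,0,0,-8.5],[1,0,0,0,-8.5],[1,0,0,0,-8.5],[1,0,0,0,-8.5],[1,0,0,0,-8.5],[1,0,0,0,-8.5]]]'
python3 -m pendant '[[[1,0,0,0,-8.5],[1,0,0,0,-8.5],[1,0,0,0,0]]]'
cat >> h.py <<'E'
def go(tgt,yaw=None,s=None):
    """remaining move: tool-frame cm and roll deg to reach TCP tgt, tool-x heading yaw"""
    s=s or robot.read_state(); M=R.from_rotvec(s["orientation"]).as_matrix()
    psi=np.degrees(np.arctan2(M[1,0],M[0,0])); d=M.T@(np.array(tgt)-s["tool_pos"])*100
    print("t",round(s["t"],2),"tcp",s["tool_pos"].round(4),"psi",round(psi,2),"axis",M[:,2].round(3),"move cm",d.round(2),"roll",None if yaw is None else round((psi-yaw+180)%360-180,2),"q",np.round(s["q"],2),"F",s["force"].round(1),"T",s["wrist_torque"].round(3),"op",round(s["opening"],4))
E
python3 -c "
from h import *
go([.5,.106,.09],177)"
```

```text
t: 0.95
tool_pos: [0.2385, -0.5503, 0.2211]
orientation: [-2.186, -2.255, -0.001]
force: [0.7, 0.4, 0.1]
opening: 0.0934
gripper_force: 0.0
t: 1.75
tool_pos: [0.2384, -0.5503, 0.2208]
orientation: [-0.552, -3.092, -0.001]
force: [-0.2, -0.4, 0.8]
opening: 0.0931
gripper_force: 0.0
t: 2.05
tool_pos: [0.2628, -0.5404, 0.2202]
orientation: [-0.159, -3.116, 0.015]
force: [0.4, 0.7, 0.1]
opening: 0.0928
gripper_force: 0.0
t 2.05 tcp [ 0.2628 -0.5404  0.2202] psi 174.14 axis [-0.022 -0.009 -1.   ] move cm [-17.27  66.86  11.93] roll -2.86 q [-1.19  0.12  1.43 -0.02  1.59 -2.66] F [0.4 0.7 0.1] T [ 0.024 -0.207 -0.002] op 0.0928
```

```bash
python3 -m pendant '[[[1,-1.2,4.7,0,0],[1,-1.2,4.7,0,0],[1,-1.2,4.7,0,0],[1,-1.2,4.7,0,0],[1,-1.2,4.7,0,0],[1,-1.2,4.7,0,0],[1,-1.2,4.7,0,0],[1,-1.2,4.7,0,0]]]'
python3 -c "
from h import *
go([.5,.106,.09],177)"
```

```text
t: 2.85
tool_pos: [0.3956, -0.1761, 0.2142]
orientation: [-0.165, -3.116, 0.017]
force: [0.6, -0.9, -0.4]
opening: 0.0929
gripper_force: 0.0
t 2.85 tcp [ 0.3956 -0.1761  0.2142] psi 173.94 axis [-0.022 -0.01  -1.   ] move cm [-7.66 29.3  11.91] roll -3.06 q [-0.52 -0.33  1.86 -0.02  1.63 -1.98] F [ 0.6 -0.9 -0.4] T [ 0.024 -0.213 -0.032] op 0.0929
```

The roll limit left a small 1.4° tool tilt, which the socket clearance (about 3.6°) tolerates. Continuing to the socket to look.

```bash
python3 -m pendant '[[[1,-1.1,4.2,0,-0.5],[1,-1.1,4.2,0,-0.5],[1,-1.1,4.2,1,-0.5],[1,-1.1,4.2,2,-0.5],[1,-1.1,4.2,3,-0.5],[1,-1.1,4.2,3,-0.5],[1,-1.1,4.1,2.9,0],[1,0,0,0,0]]]'
python3 - <<'E'
from h import *
import pickle
go([.5,.106,.09],177)
c=cam("wrist"); pickle.dump(c,open("w1.pkl","wb"))
u,v=proj(c,[[.4857,.106,.067]])[0]; print(u,v,c["pose"][:3,3])
im=c["img"]; x0,y0=int(u)-40,int(v)-30
crop=cv2.resize(im[y0:y0+60,x0:x0+80],(640,480),interpolation=cv2.INTER_CUBIC); print(x0,y0)
full=cv2.resize(im,(0,0),fx=.28,fy=.28); crop[:full.shape[0],:full.shape[1]]=full
cv2.imwrite("pics/w1.png",crop)
E
```

```text
t: 3.65
tool_pos: [0.4877, 0.1052, 0.089]
orientation: [-0.076, -3.11, 0.015]
force: [-0.9, -0.6, -0.6]
opening: 0.0928
gripper_force: 0.0
t 3.65 tcp [0.4877 0.1052 0.089 ] psi 177.2 axis [-0.03  -0.009 -0.999] move cm [-1.22  0.14 -0.14] roll 0.2 q [ 0.11 -0.04  1.84 -0.01  1.38 -1.41] F [-0.9 -0.6 -0.6] T [ 0.008 -0.149  0.014] op 0.0928
284.77076617326145 227.927542617562 [0.41867852 0.1109584  0.29392309]
244 197
```

View pics/w1.png

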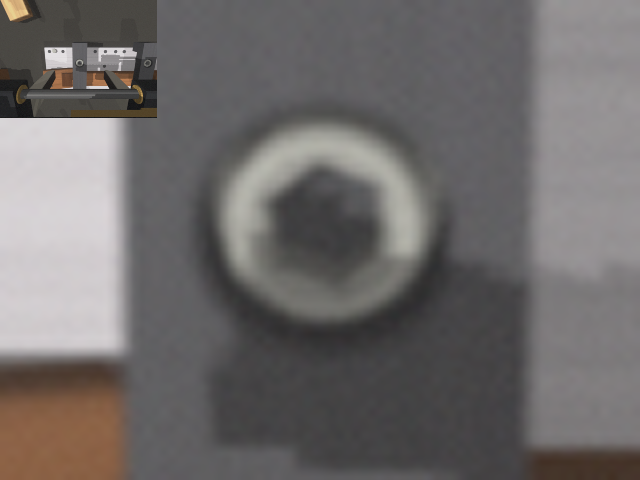

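The wrist view shows the screw head at about (285,225), with the hex as a darker region, one vertex pointing roughly up in the image. I'll take a few shifted pictures, rectify them to the head's plane, and average them to fit the hex angle.

```bash
cat > shot.py <<'E'
from h import *
import pickle,sys
L=[cam("wrist") for _ in range(2)]
pickle.dump(L,open(sys.argv[1],"wb")); go([.5,.106,.09],177)
E
python3 -m pendant '[[[1,-0.6,0.2,0,0],[1,0,0,0,0],[1,0,0,0,0]]]' >/dev/null; python3 shot.py s1.pkl
python3 -m pendant '[[[1,-0.63,0.57,0.3,0],[1,0,0,0,0]]]' >/dev/null; python3 shot.py s2.pkl
python3 -m pendant '[[[1,-0.87,-1.33,0,0],[1,0,0,0,0]]]' >/dev/null; python3 shot.py s3.pkl
cat > fit.py <<'E'
from h import *
import pickle
from scipy.optimize import minimize
imgs=[pickle.load(open("w1.pkl","rb"))]+sum([pickle.load(open(f"s{i}.pkl","rb")) for i in(1,2,3)],[])
N=240;S=0.1e-3
def rect(c,ctr):
    g=(np.arange(N)-N/2+.5)*S; X,Y=np.meshgrid(g,-g) # col=+x world,row down=-y
    P=np.stack([ctr[0]+X,ctr[1]+Y,np.full_like(X,.067)],-1).reshape(-1,3)
    m=proj(c,P).astype(np.float32).reshape(N,N,2)
    return cv2.remap(c["img"],m[...,0],m[...,1],cv2.INTER_CUBIC)
acc=[]
yy,xx=np.mgrid[:N,:N]
for c in imgs:
    ctr=np.array([.4857,.106])
    for _ in range(4):
        g=cv2.cvtColor(rect(c,ctr),cv2.COLOR_BGR2GRAY).astype(np.float32)
        # ring radial symmetric: correlate gradient with disc of 18mm
        best=max(((np.mean(cv2.remap(g,*[a.astype(np.float32) for a in (N/2+dx+82*np.cos(T),N/2+dy+82*np.sin(T))],cv2.INTER_LINEAR))-np.mean(cv2.remap(g,*[a.astype(np.float32) for a in (N/2+dx+98*np.cos(T),N/2+dy+98*np.sin(T))],cv2.INTER_LINEAR)),dx,dy) for T in [np.linspace(0,6.28,72)[None]] for dx in range(-24,25,2) for dy in range(-24,25,2)))
        ctr=ctr+np.array([best[1],-best[2]])*S
    print(ctr.round(4),round(float(best[0]),1)); acc.append(rect(c,ctr))
A=np.mean(acc,0); cv2.imwrite("rect.png",A)
g=cv2.GaussianBlur(A.mean(-1).astype(np.float32),(0,0),2)
# hex edge fit
res=[]
t=np.linspace(-.85,.85,25)*52.5/np.sqrt(3)
for a in range(0,60,2):
    b=[]
    for dx in range(-8,9,2):
        for dy in range(-8,9,2):
            s=0
            for k in range(6):
                th=np.radians(a+60*k); n=np.array([np.cos(th),-np.sin(th)]); w=np.array([n[1],-n[0]])
                f=lambda r:cv2.remap(g,(N/2+dx+n[0]*r+w[0]*t).astype(np.float32)[None],(N/2+dy+n[1]*r+w[1]*t).astype(np.float32)[None],cv2.INTER_LINEAR).mean()
                s+=min(max(f(58)-f(47),0),40)
            b.append((s,dx,dy))
    res.append((a,)+tuple(np.round(max(b),1)))
print(sorted(res,key=lambda r:-r[1])[:10])
V=cv2.resize(A.astype(np.uint8),(480,480),interpolation=cv2.INTER_CUBIC)
W=V.copy(); a,_,dx,dy=max(res,key=lambda r:r[1])
p=np.array([[2*(N/2+dx+60.6*np.cos(np.radians(a+30+60*k))),2*(N/2+dy-60.6*np.sin(np.radians(a+30+60*k)))] for k in range(6)],int)
cv2.polylines(W,[p],True,(0,0,255),1)
cv2.imwrite("pics/rect1.png",np.hstack([V[:,:,:],W])[:, :][:,80:880] if 0 else cv2.resize(np.hstack([V,W]),(800,400)))
E
python3 fit.py
```

```text
t 4.1 tcp [0.4977 0.1025 0.0952] psi 176.9 axis [-0.021 -0.01  -1.   ] move cm [-0.22  0.37  0.51] roll -0.1 q [ 0.11 -0.04  1.82 -0.01  1.38 -1.41] F [ 0.5  0.5 -0.1] T [ 0.067 -0.214 -0.01 ] op 0.093
t 4.4 tcp [0.5035 0.1088 0.0907] psi 176.99 axis [-0.023 -0.01  -1.   ] move cm [ 0.33 -0.29  0.08] roll -0.01 q [ 0.12 -0.01  1.8  -0.01  1.37 -1.4 ] F [-0.5  0.4 -0.2] T [ 0.067 -0.127  0.   ] op 0.093
t 4.7 tcp [0.5117 0.0944 0.0908] psi 176.93 axis [-0.023 -0.01  -1.   ] move cm [1.23 1.09 0.1 ] roll -0.07 q [ 0.09  0.    1.79 -0.01  1.37 -1.43] F [-0.4  0.3  0.1] T [ 0.021 -0.127  0.053] op 0.0928
[0.4831 0.1056] 66.3
[0.4831 0.106 ] 79.7
[0.4831 0.106 ] 80.5
[0.4831 0.106 ] 78.2
[0.4831 0.106 ] 78.9
[0.4831 0.1062] 76.4
[0.4831 0.106 ] 76.8
[(30, np.int64(240), np.int64(-2), np.int64(-2)), (32, np.int64(240), np.int64(-2), np.int64(-2)), (34, np.int64(240), np.int64(-2), np.int64(-2)), (36, np.int64(240), np.int64(-2), np.int64(-2)), (38, np.int64(240), np.int64(-2), np.int64(-2)), (40, np.int64(240), np.int64(-2), np.int64(-2)), (42, np.float64(239.9), np.float64(-2.0), np.float64(-2.0)), (28, np.float64(239.7), np.float64(-2.0), np.float64(-2.0)), (44, np.float64(238.1), np.float64(-2.0), np.float64(-2.0)), (26, np.float64(236.5), np.float64(-2.0), np.float64(-2.0))][ WARN:0@3.426] global loadsave.cpp:1063 imwrite_ Unsupported depth image for selected encoder is fallbacked to CV_8U.
```

View pics/rect1.png

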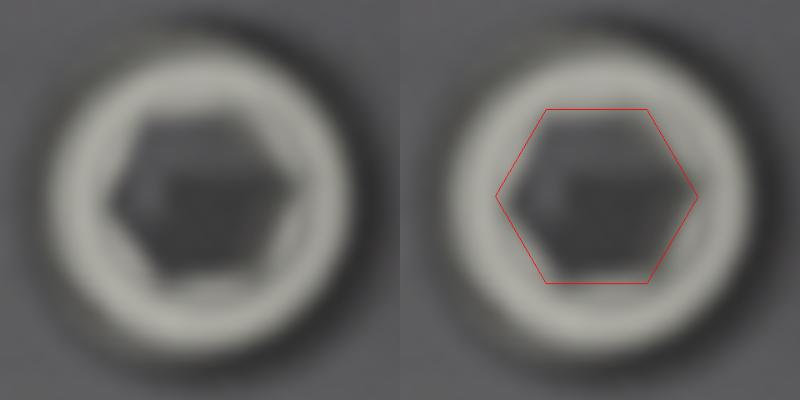

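The rectified picture shows the hexagon clearly, with vertices at about 4° mod 60, so flat normals near 35°. Wrist and fixed cameras differ by 2.5 mm in x. Viewing the screw again with the tool turned should separate the wrist camera's bias.

```bash
sed -i 's/min(max(f(58)-f(47),0),40)/f(58)-f(47)/' fit.py; python3 fit.py 2>/dev/null | tail -1
python3 -m pendant '[[[1,0,0,-0.1,8.5],[1,0,0,0,8.5],[1,0,0,0,8.5],[1,0,0,0,8.5],[1,0,0,0,8.5],[1,0,0,0,8.5],[1,0,0,0,8.5],[1,0,0,0,8.5]]]' >/dev/null
python3 -m pendant '[[[1,1,-1.5,0,0],[1,0,-1.5,0,0],[1,0,0,0,0],[1,0,0,0,0]]]'>/dev/null
python3 shot.py r1.pkl
sed 's/^imgs=.*/imgs=pickle.load(open("r1.pkl","rb"))/; s/rect1/rect2/' fit.py > fit2.py; python3 fit2.py 2>/dev/null
```

```text
[(36, np.float64(268.2), np.float64(0.0), np.float64(-4.0)), (38, np.float64(267.7), np.float64(0.0), np.float64(-4.0)), (34, np.float64(266.8), np.float64(0.0), np.float64(-4.0)), (40, np.float64(265.4), np.float64(0.0), np.float64(-4.0)), (32, np.float64(263.7), np.float64(0.0), np.float64(-4.0)), (42, np.float64(261.3), np.float64(0.0), np.float64(-4.0)), (30, np.float64(259.2), np.float64(0.0), np.float64(-4.0)), (44, np.float64(256.1), np.float64(0.0), np.float64(-4.0)), (28, np.float64(253.6), np.float64(0.0), np.float64(-4.0)), (46, np.float64(250.0), np.float64(0.0), np.float64(-4.0))]
t 6.0 tcp [0.4805 0.0948 0.0928] psi 108.99 axis [-0.022 -0.009 -1.   ] move cm [0.43 2.21 0.23] roll -68.01 q [ 0.1  -0.08  1.87 -0.01  1.38 -0.23] F [0.5 0.1 1.1] T [-0.044 -0.086 -0.009] op 0.0931
[0.4835 0.1064] 80.7
[0.4833 0.1064] 78.9
[(36, np.float64(282.6), np.float64(-2.0), np.float64(-2.0)), (38, np.float64(282.1), np.float64(-2.0), np.float64(-2.0)), (34, np.float64(281.1), np.float64(-2.0), np.float64(-2.0)), (40, np.float64(279.9), np.float64(-2.0), np.float64(-2.0)), (32, np.float64(277.6), np.float64(-2.0), np.float64(-2.0)), (42, np.float64(276.0), np.float64(-2.0), np.float64(-2.0)), (30, np.float64(272.5), np.float64(-2.0), np.float64(-2.0)), (44, np.float64(271.2), np.float64(-2.0), np.float64(-2.0)), (28, np.float64(265.8), np.float64(-2.0), np.float64(-2.0)), (46, np.float64(265.4), np.float64(-2.0), np.float64(-2.0))]
```

Screw axis ≈ (0.4835, 0.1060), flat normals ≈ 36° (mod 60), and the wrist bias is only ~0.4 mm. Now I go above the large key.

```bash

python3 -m pendant '[[[0.6,0,0,-2,-8.5],[0.6,0,0,-2,-8.5],[0.6,0,0,-2,-8.5],[0.6,0,0,-2,-8.5],[0.6,0,0,-2,-8.5],[0.6,0,0,-2,-8.5],[0.6,0,0,0,-8.5],[0.6,0,0,0,-8.5]]]' >/dev/null
python3 -m pendant '[[[0.6,-1,-4.2,0,0],[0.6,-1,-4.2,0,0],[0.6,-1,-4.2,0,0],[0.6,-1,-4.2,0,0],[0.6,-1,-4.2,0,0],[0.6,-1,-4.2,0,0],[0.6,-1,-4.2,0,0],[0.6,-1,-4.2,0,0]]]'>/dev/null
python3 -m pendant '[[[0.6,0,0,0,0],[0.6,0,0,0,0]]]'>/dev/null
python3 - <<'E'
from h import *
import pickle
go([.539,-.2507,.195],177)
c=cam("wrist");pickle.dump(c,open("k1.pkl","wb")); im=cv2.resize(c["img"],(0,0),fx=1.4,fy=1.4)
cv2.imwrite("pics/k1.png",im); print(proj(c,[[.5388,-.2505,.155]])*1.4, proj(c,[[.4908,-.248,.155],[.5868,-.253,.155]])*1.4)
E
```

```text
t 7.8 tcp [ 0.545  -0.2448  0.2137] psi 176.87 axis [-0.023 -0.009 -1.   ] move cm [ 0.52 -0.6   1.89] roll -0.13 q [-0.5   0.13  1.43 -0.02  1.6  -2.01] F [ 0.1 -0.1  0.2] T [ 0.089 -0.171  0.003] op 0.0559
[[387.52627659 294.07293151]] [[386.93222825 209.61162577]
 [388.06951706 371.31041542]]
```

View pics/k1.png

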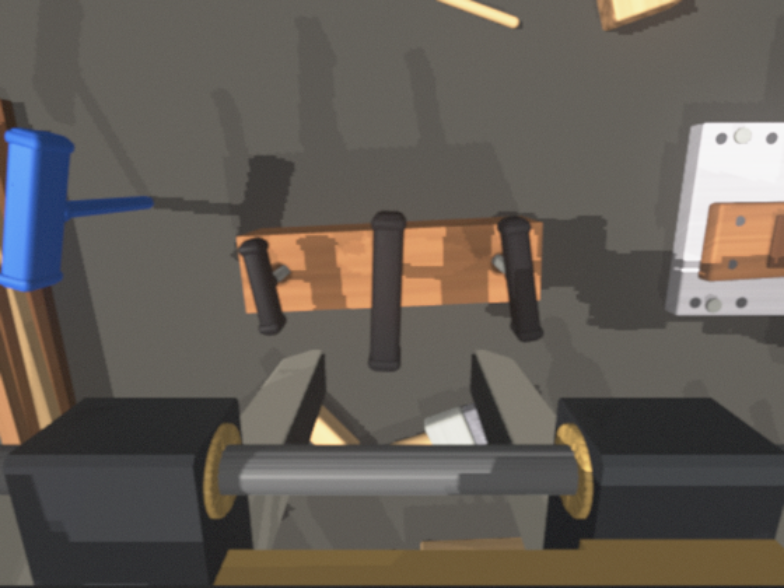

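Wrist view (×1.4): the large black handle runs from (389,215) to (384,367), the smaller ones sit at (262,285) and (520,280), and the blue decoy is far left. Measuring the handle.

```bash
python3 - <<'E'
from h import *
import pickle
c=pickle.load(open("k1.pkl","rb"));g=cv2.cvtColor(c["img"],cv2.COLOR_BGR2GRAY)
# handle mask: dark narrow blob near u 265..290, v 150..265
m=(g<62).astype(np.uint8); m[:, :262]=0; m[:,292:]=0; m[:145]=0; m[268:]=0
n,l,st,ce=cv2.connectedComponentsWithStats(m); i=1+np.argmax(st[1:,4]); print(st[i],ce[i])
rows=[]
for v in range(st[i][1],st[i][1]+st[i][3]):
    u=np.where(l[v]==i)[0]; rows.append((v,u.min(),u.max()))
rows=np.array(rows); print(rows[::8].tolist(),rows[-1].tolist())
for z in (.14,.155):
    print(z,[atz(c,(r[1]+r[2])/2,r[0],z)[:2].round(4).tolist() for r in rows[[0,10,len(rows)//2,-10,-1]]])
E
```

```text
[264 151  26 114 802] [279.29177057 209.68578554]
[[151, 271, 284], [159, 284, 289], [167, 284, 286], [175, 284, 286], [183, 284, 286], [191, 284, 286], [199, 283, 285], [207, 282, 285], [215, 283, 284], [223, 281, 285], [231, 266, 285], [239, 266, 284], [247, 266, 284], [255, 264, 285], [263, 266, 283]] [264, 271, 281]
0.14 [[0.4928, -0.2477], [0.5009, -0.2481], [0.541, -0.2454], [0.5833, -0.2556], [0.592, -0.2548]]
0.155 [[0.4918, -0.2472], [0.4995, -0.2476], [0.5374, -0.245], [0.5775, -0.2547], [0.5856, -0.2539]]
```

```bash

python3 -m pendant '[[[0.6,0.55,-0.65,1,0.9],[0.6,0,0,2,0],[0.6,0,0,2,0],[0.6,0,0,2,0],[0.6,0,0,2,0],[0.6,0,0,0,0]]]' 20
python3 -c "
from h import *
go([.5386,-.2508,.1212],176)"
```

```text
t: 8.45
tool_pos: [0.5345, -0.2487, 0.1207]
orientation: [-0.105, -3.112, 0.012]
force: [-0.3, -0.2, 0.1]
opening: 0.0558
gripper_force: 0.0
t 8.45 tcp [ 0.5345 -0.2487  0.1207] psi 176.14 axis [-0.028 -0.007 -1.   ] move cm [-0.42 -0.18 -0.06] roll 0.14 q [-0.51  0.16  1.56 -0.02  1.44 -2.01] F [-0.3 -0.2  0.1] T [ 0.048 -0.144  0.018] op 0.0558
```

```bash

python3 -m pendant '[[[0.6,-0.4,-0.2,0,0],[0.6,0,0,0,0]]]' 20 >/dev/null
python3 -c "
from h import *
go([.5386,-.2508,.1212],176)"
python3 -m pendant '[[[0,0,0,0,0],[0,0,0,0,0],[0,0,0,0,0],[0,0,0,0,0],[0,0,0,0,0],[0,0,0,0,0]]]' 20
python3 -m pendant '[[[0,0,0,0,0],[0,0,0,0,0],[0,0,0,0,0]]]' 55
python3 -c "
from h import *
go([.5386,-.2508,.1212],176)"
```

```text
t 8.65 tcp [ 0.542  -0.2535  0.1261] psi 176.11 axis [-0.02  -0.011 -1.   ] move cm [0.35 0.25 0.5 ] roll 0.11 q [-0.51  0.17  1.54 -0.02  1.44 -2.01] F [-0.4 -0.4  0.8] T [ 0.017 -0.132 -0.033] op 0.0559
t: 9.25
tool_pos: [0.5408, -0.2532, 0.1245]
orientation: [-0.106, -3.118, 0.016]
force: [-0.0, 0.4, 0.7]
opening: 0.0121
gripper_force: 0.0
t: 9.55
tool_pos: [0.5409, -0.2532, 0.1245]
orientation: [-0.106, -3.118, 0.016]
force: [-1.0, 0.1, 0.7]
opening: 0.0005
gripper_force: 0.0
t 9.55 tcp [ 0.5409 -0.2532  0.1245] psi 176.09 axis [-0.023 -0.01  -1.   ] move cm [0.23 0.23 0.33] roll 0.09 q [-0.51  0.17  1.55 -0.02  1.44 -2.01] F [-1.   0.1  0.7] T [ 0.081 -0.116 -0.007] op 0.0005
```

The fingers closed on nothing, so I need to look.

```bash
python3 - <<'E'
from h import *
import pickle
S=[cam(n) for n in("side","scene","wrist")]; pickle.dump(S,open("m1.pkl","wb"))
f=lambda c,u,v,w,h:cv2.resize(c["img"][v:v+h,u:u+w],(400,300),interpolation=cv2.INTER_CUBIC)
a=np.vstack([np.hstack([f(S[0],160,160,200,150),f(S[1],110,150,160,120)]),np.hstack([f(S[2],0,0,560,420),f(S[2],200,120,160,120)])])
cv2.imwrite("pics/m1.png",a)
s=robot.read_state(); M=R.from_rotvec(s["orientation"]).as_matrix()
for c in S: print(proj(c,[s["tool_pos"],s["tool_pos"]-M[:,2]*.0188]).round(1).tolist())
E
```

```text
[[258.3, 262.9], [258.2, 258.1]]
[[200.0, 221.7], [199.0, 216.4]]
[[283.4, 240.6], [283.3, 251.7]]
```

View pics/m1.png

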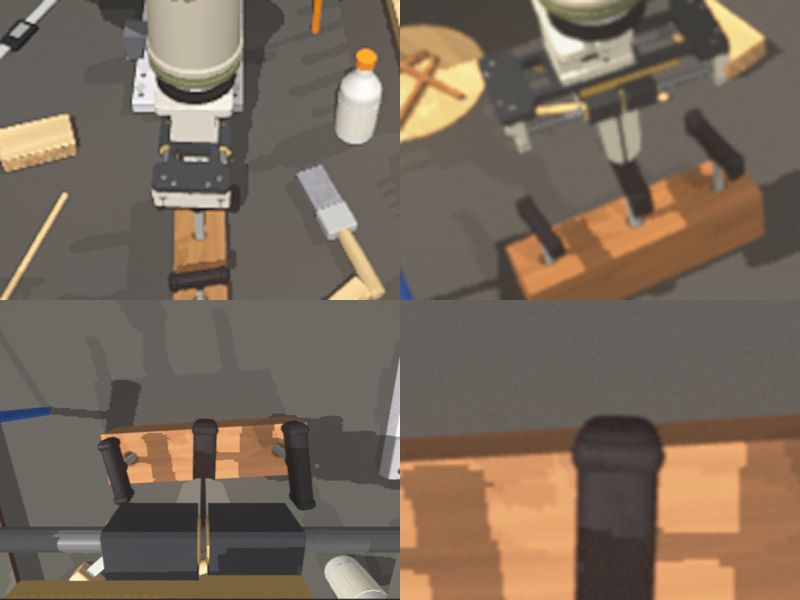

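```bash
python3 - <<'E'
from h import *
import pickle
c=pickle.load(open("k1.pkl","rb"))
M=R.from_rotvec(robot.read_state()["orientation"]).as_matrix(); M0=None
p=np.array([.545,-.2448,.2137])
# pose consistency: camera in tool frame for k1 and m1
s=robot.read_state(); c2=pickle.load(open("m1.pkl","rb"))[2]
print(M.T@(c["pose"][:3,3]-p), M.T@(c2["pose"][:3,3]-s["tool_pos"]))
for h in (0,.0188,.04): print(h,(proj(c,[p+M[:,1]*y-M[:,2]*h for y in(-.036,-.028,.028,.036)])*1.4).round(0).tolist(),proj(c2,[s["tool_pos"]-M[:,2]*h]).round(1))
im=c2["img"]; print(im[225:275:3,284].tolist())
a=cv2.resize(c["img"][210:310,170:400],(690,300),interpolation=cv2.INTER_CUBIC)
b=cv2.resize(im[210:310,170:400],(690,300),interpolation=cv2.INTER_CUBIC); cv2.imwrite("pics/f.png",np.vstack([a,b]))
E
```

```text
[ 0.07523329 -0.00097511 -0.20285185] [ 0.07533317  0.0002577  -0.20281761]
0 [[319.0, 336.0], [336.0, 336.0], [458.0, 338.0], [475.0, 338.0]] [[283.4 240.6]]
0.0188 [[311.0, 351.0], [330.0, 352.0], [463.0, 353.0], [482.0, 354.0]] [[283.3 251.7]]
0.04 [[301.0, 373.0], [323.0, 373.0], [471.0, 375.0], [492.0, 375.0]] [[283.3 267. ]]
[[44, 48, 61], [48, 52, 63], [48, 50, 62], [47, 48, 60], [47, 50, 60], [45, 48, 59], [45, 48, 60], [47, 52, 60], [45, 48, 58], [43, 46, 56], [43, 47, 55], [44, 49, 55], [42, 45, 53], [42, 46, 53], [46, 46, 52], [46, 47, 54], [44, 46, 51]]
```

View pics/f.png

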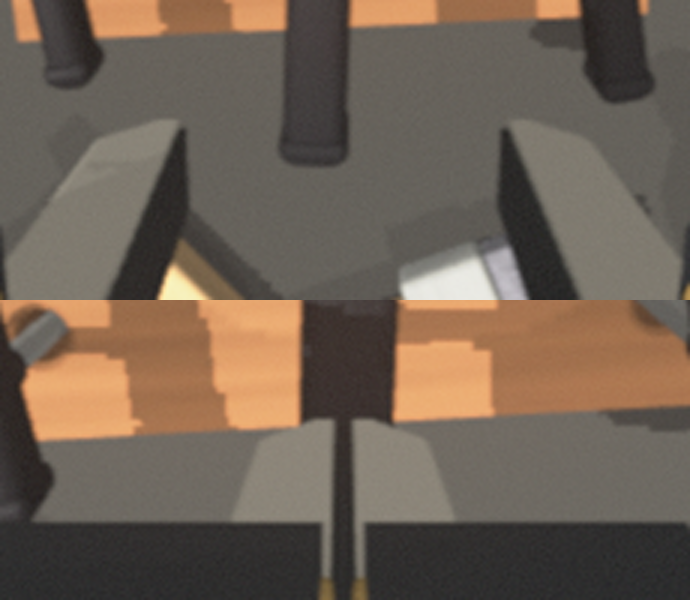

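The fingers in both views end about 30 mm short of the reported TCP: gap scale, wrist row and scene view all give h ≈ 31 mm. That puts the tips at about 0.155, so they closed just above the handle. I'll reopen and go 31 mm lower, which stays clear of everything either way.

```bash

python3 -m pendant '[[[0.6,0.2,0.17,0,0],[0.6,0,0,0,0],[0.6,0,0,0,0],[0.6,0,0,0,0],[0.6,0,0,0,0],[0.6,0,0,0,0],[0.6,0,0,0,0]]]' 20
python3 -m pendant '[[[0.6,0,0,1,0],[0.6,0,0,1,0],[0.6,0,0,1,0],[0.6,0,0,0.3,0],[0.6,0,0,0,0]]]' 20
python3 -m pendant '[[[0,0,0,0,0],[0,0,0,0,0],[0,0,0,0,0],[0,0,0,0,0],[0,0,0,0,0],[0,0,0,0,0]]]' 20
python3 -c "
from h import *
go([.5386,-.2508,.090],176)"
```

```text
t: 10.4
tool_pos: [0.539, -0.2514, 0.1246]
orientation: [-0.106, -3.118, 0.016]
force: [0.5, 0.5, 0.3]
opening: 0.0516
gripper_force: 0.0
t: 10.9
tool_pos: [0.5374, -0.2513, 0.0902]
orientation: [-0.106, -3.116, 0.015]
force: [0.5, 0.4, 0.1]
opening: 0.0557
gripper_force: 0.0
t: 11.5
tool_pos: [0.5384, -0.2517, 0.0918]
orientation: [-0.106, -3.118, 0.016]
force: [-0.5, 0.3, 0.7]
opening: 0.018
gripper_force: 19.9
t 11.5 tcp [ 0.5384 -0.2517  0.0918] psi 176.09 axis [-0.022 -0.01  -1.   ] move cm [-0.02  0.09  0.18] roll 0.09 q [-0.51  0.19  1.59 -0.02  1.38 -2.01] F [-0.5  0.3  0.7] T [ 0.189 -0.177 -0.006] op 0.018
```

Gripped at 18.0 mm opening, which matches the handle. Tightening the grip and lifting vertically (compensating the tilt).

```bash

python3 -m pendant '[[[0,0,0,0,0],[0,0,0,0,0],[0,0,0,0,0],[0,0.02,-0.01,-1,0],[0,0.04,-0.02,-2,0],[0,0.06,-0.03,-3,0],[0,0.06,-0.03,-3,0],[0,0,0,0,0]]]' 55
python3 - <<'E'
from h import *
import pickle
go([.5386,-.2508,.18],176)
S=[cam(n) for n in("side","scene","wrist")]; pickle.dump(S,open("m2.pkl","wb"))
s=robot.read_state(); M=R.from_rotvec(s["orientation"]).as_matrix()
tip=s["tool_pos"]+M[:,2]*.082
for c in S[:2]: print(proj(c,[tip,tip-M[:,2]*.115]).round(1).tolist())
f=lambda c,u,v,w,h:cv2.resize(c["img"][v:v+h,u:u+w],(400,300),interpolation=cv2.INTER_CUBIC)
a=np.vstack([np.hstack([f(S[0],190,190,133,100),f(S[1],140,160,133,100)]),np.hstack([f(S[0],230,220,60,45),f(S[1],170,190,60,45)])])
cv2.imwrite("pics/m2.png",a)
E
```

```text
t: 12.3
tool_pos: [0.5408, -0.2531, 0.1874]
orientation: [-0.107, -3.125, 0.022]
force: [0.9, -0.4, -0.9]
opening: 0.0179
gripper_force: 54.9
t 12.3 tcp [ 0.5408 -0.2531  0.1874] psi 176.09 axis [-0.016 -0.014 -1.   ] move cm [0.22 0.22 0.74] roll 0.09 q [-0.51  0.13  1.48 -0.02  1.54 -2.01] F [ 0.9 -0.4 -0.9] T [ 0.1   -0.216  0.018] op 0.0179
[[256.6, 268.9], [255.7, 238.2]]
[[201.0, 227.2], [195.0, 193.7]]
```

View pics/m2.png

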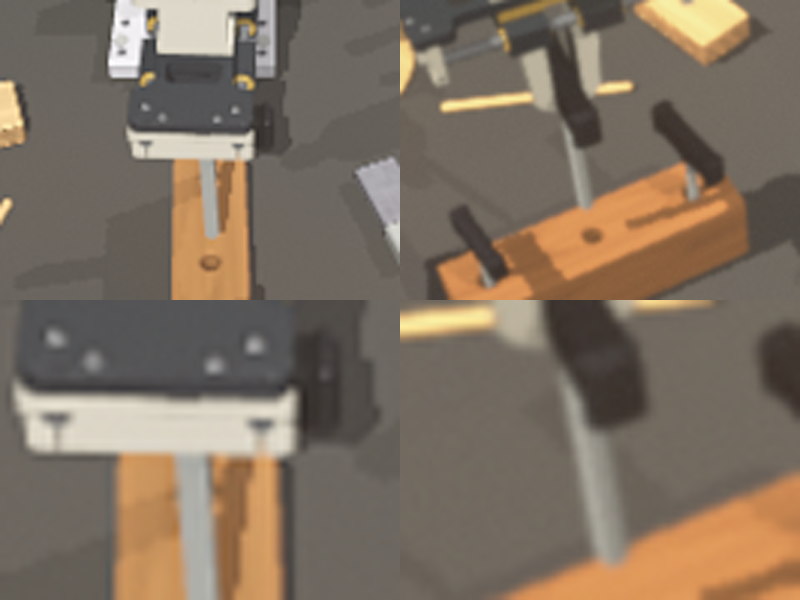

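Key lifted, with the two others still standing. The tip is at side (260,269), scene (201.4,228.6), and the empty hole at side (259.7,277), scene (204,238). I'll triangulate these and compute the move.

```bash
cat >> h.py <<'E'
def tri(ca,a,cb,b):
    A=np.zeros((3,3));y=np.zeros(3);L=[ray(ca,*a),ray(cb,*b)]
    for o,d in L:
        d=d/np.linalg.norm(d);M=np.eye(3)-np.outer(d,d);A+=M;y+=M@o
    p=np.linalg.solve(A,y); return p,max(np.linalg.norm(np.cross(p-o,d/np.linalg.norm(d))) for o,d in L)*1e3
E
python3 - <<'E'
from h import *
import pickle
S=pickle.load(open("m2.pkl","rb")); a,b=S[:2]
s=robot.read_state(); M=R.from_rotvec(s["orientation"]).as_matrix()
tip,e=tri(a,(260.0,268.6),b,(201.4,228.3)); hole,e2=tri(a,(259.7,277),b,(204,238)); sc,e3=tri(a,(238.6,174.3),b,(321.7,166.9))
print("tip",tip.round(4),e,"hole",hole.round(4),e2,"screw",sc.round(4),e3)
d=M.T@(tip-s["tool_pos"]); print("tip in tool",d.round(4)); 
bias=sc-[.4835,.106,.067]; print("bias",bias.round(4)); tip=tip-bias; print("hole corr",(hole-bias).round(4))
d=M.T@(tip-s["tool_pos"]); print("tip corr in tool",d.round(4))
go(s["tool_pos"],176)
Mz=M@R.from_euler("z",20.1,degrees=True).as_matrix()
for z in (.1,):
    t=np.array([.4835,.106,z])-Mz@d; print("tcp target",t.round(4), "move from here at new roll",(Mz.T@(t-s["tool_pos"])*100).round(2))
E
```

```text
tip [ 0.5436 -0.2541  0.1035] 0.6499314316618072 hole [ 0.5417 -0.252   0.0642] 0.4842731285239414 screw [0.4846 0.1065 0.067 ] 0.26745493156846106
tip in tool [-0.0077 -0.0016  0.0768]
bias [ 0.0011  0.0005 -0.    ]
hole corr [ 0.5406 -0.2526  0.0642]
tip corr in tool [-0.0067 -0.0022  0.0768]
t 12.45 tcp [ 0.5379 -0.2513  0.1805] psi 176.09 axis [-0.024 -0.009 -1.   ] move cm [0. 0. 0.] roll 0.09 q [-0.51  0.13  1.49 -0.02  1.54 -2.01] F [-0.2 -0.  -3.4] T [ 0.078 -0.168  0.05 ] op 0.0176
tcp target [0.4801 0.1114 0.1769] move from here at new roll [20.03 30.79  0.18]
```

```bash

python3 -m pendant '[[[0,0,0,-2,6.7],[0,0,0,-2,6.7],[0,0,0,-1.5,6.7],[0,1,1.5,0,0],[0,2.5,3.85,0,0],[0,2.5,3.85,0,0],[0,2.5,3.85,0,0],[0,2.5,3.85,0,0]]]'
python3 -m pendant '[[[0,2.5,3.85,0,0],[0,2.5,3.85,0,0],[0,2.5,3.85,0,0],[0,1.5,2.34,0,0],[0,0,0,0,0],[0,0,0,2,0],[0,0,0,2,0],[0,0,0,0,0]]]'
python3 -m pendant '[[[0,0,0,0,0],[0,0,0,0,0],[0,0,0,0,0]]]'
python3 - <<'E'
from h import *
import pickle
go([.4801,.1114,.1769],156)
S=[cam(n) for n in("side","scene","wrist")]; pickle.dump(S,open("m3.pkl","wb"))
f=lambda c,u,v,w,h:cv2.resize(c["img"][v:v+h,u:u+w],(400,600),interpolation=cv2.INTER_CUBIC)
cv2.imwrite("pics/m3.png",np.hstack([f(S[0],215,135,50,75),f(S[1],295,115,50,75)]))
E
```

```text
t: 13.25
tool_pos: [0.5057, -0.0493, 0.2325]
orientation: [-0.644, -3.05, 0.021]
force: [0.6, 0.6, -2.2]
opening: 0.0175
gripper_force: 54.9
t: 14.05
tool_pos: [0.4778, 0.1107, 0.1894]
orientation: [-0.644, -3.046, 0.026]
force: [-0.1, -0.6, -2.8]
opening: 0.0176
gripper_force: 54.9
t: 14.35
tool_pos: [0.4819, 0.111, 0.1955]
orientation: [-0.649, -3.055, 0.021]
force: [1.0, -0.1, -2.2]
opening: 0.0177
gripper_force: 54.9
t 14.35 tcp [0.4819 0.111  0.1955] psi 155.99 axis [-0.021 -0.009 -1.   ] move cm [ 0.15 -0.01  1.86] roll -0.01 q [ 0.13 -0.14  1.73 -0.01  1.57 -1.02] F [ 1.  -0.1 -2.2] T [ 0.011 -0.132  0.032] op 0.0177
```

View pics/m3.png

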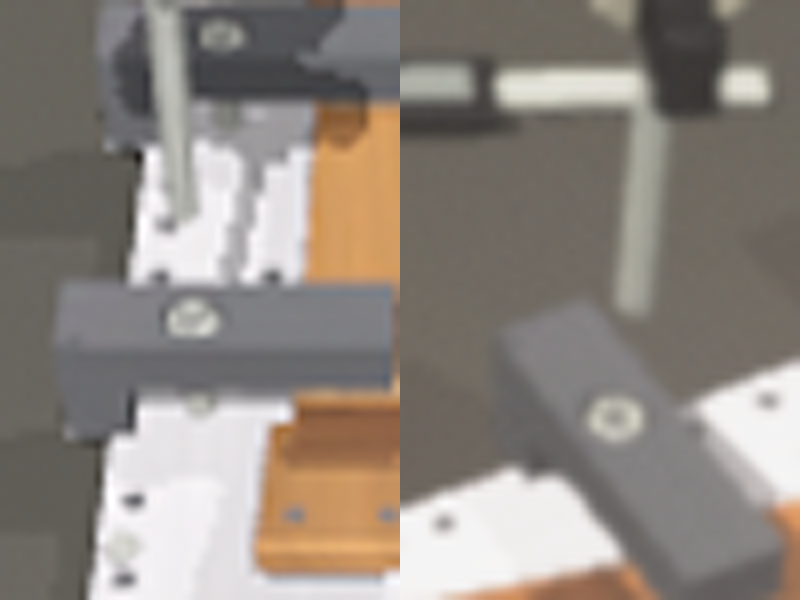

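Side: screw (238.6,174.4), tip (237.6,161.2). Scene: screw (321.3,166.7), tip (323.6,153.4). The tip hangs about 4 cm above the screw.

```bash
python3 - <<'E'
from h import *
import pickle
S=pickle.load(open("m3.pkl","rb")); a,b=S[:2]
s=robot.read_state(); M=R.from_rotvec(s["orientation"]).as_matrix()
sc,e3=tri(a,(238.6,174.4),b,(321.3,166.7)); print("screw",sc.round(4),e3)
for dv in (0,.4,-.4):
    tip,e=tri(a,(237.6,161.2+dv),b,(323.6,153.4+dv))
    d=tip-sc; print("tip",tip.round(4),e.round(2),"rel",d.round(4),"tool",(M.T@-d*100).round(2),"tipintool",(M.T@(tip-s["tool_pos"])*1000).round(1))
# shaft axis: fit upper point  side crop(160,20) scene crop(650-400,120)
up=tri(a,(215+163/8-.44,135+20/8-.44),b,(295+250/8-.44,115+125/8-.44)); print(up)
go(s["tool_pos"])
E
```

```text
screw [0.4846 0.1051 0.0681] 0.05297978711121887
tip [0.4857 0.1085 0.1156] 1.1 rel [0.001  0.0034 0.0475] tool [-0.12 -0.27  4.76] tipintool [-5.9  0.6 79.4]
tip [0.4855 0.1087 0.114 ] 1.06 rel [0.0009 0.0036 0.0459] tool [-0.14 -0.28  4.59] tipintool [-5.7  0.7 81.1]
tip [0.4858 0.1083 0.1173] 1.14 rel [0.0012 0.0032 0.0492] tool [-0.1  -0.25  4.92] tipintool [-6.1  0.4 77.8]
(array([0.48631701, 0.10985607, 0.19669386]), np.float64(5.152170981529123))
t 14.5 tcp [0.4817 0.1111 0.1951] psi 155.99 axis [-0.021 -0.009 -1.   ] move cm [0. 0. 0.] roll None q [ 0.13 -0.14  1.73 -0.01  1.57 -1.02] F [-0.3 -0.7 -2.4] T [ 0.087 -0.194 -0.001] op 0.0178
```

No further picture views left, so the rest is measured in code: difference each fixed-camera image against the initial one, fit the shaft's line, and compare it with the screw head.

```bash
cat > shaft.py <<'E'
from h import *
import pickle,sys
from scipy.optimize import least_squares
C0=pickle.load(open("c0.pkl","rb"))
SC=np.array([.4835,.106,.067])
# bias of each fixed camera at screw: pixel of screw measured vs projected
scpx={"side":np.array([238.6,174.4]),"scene":np.array([321.3,166.7])}
def shaft(S,tipz,dbg=False):
    """S: dict name->cam. fit axis (x,y at tip, lean) from line centres"""
    obs=[]
    s=robot.read_state(); 
    for n in("side","scene"):
        c=S[n]; off=scpx[n]-proj(c,SC)[0]
        d=np.abs(c["img"].astype(int)-C0[n]["img"].astype(int)).sum(-1)
        for z in np.linspace(tipz+.006,tipz+.07,17):
            u,v=proj(c,[[SC[0],SC[1],z]])[0]+off; r=int(round(v)); k=int(round(u))
            w=c["img"][r,k-14:k+15].astype(float).mean(-1); m=d[r,k-14:k+15]>45
            l,nn=None,0
            nl,lab=cv2.connectedComponents(m.astype(np.uint8)[None]); best=None
            for i in range(1,nl):
                idx=np.where(lab[0]==i)[0]
                if 3<=len(idx)<=8 and (best is None or abs(idx.mean()-14)<abs(best-14)): best=idx.mean()
            if best is not None: obs.append((n,z,r,k-14+best-off[0],r-off[1]))
            if dbg: print(n,round(z,3),r,round(u,1),None if best is None else k-14+best,len(np.where(m)[0]))
    def res(p):
        o=[]
        for n,z,r,u,v in obs:
            c=S[n]; zz=np.array([tipz,tipz+.1]); P=np.array([[SC[0]+p[0],SC[1]+p[1],zz[0]],[SC[0]+p[0]+.1*p[2],SC[1]+p[1]+.1*p[3],zz[1]]])
            q=proj(c,P); t=(v-q[0,1])/(q[1,1]-q[0,1]); o.append(u-(q[0,0]+t*(q[1,0]-q[0,0])))
        return np.array(o)
    f=least_squares(res,[0,0,0,0],loss="soft_l1",f_scale=.4,x_scale=[.01,.01,.1,.1])
    M=R.from_rotvec(s["orientation"]).as_matrix()
    print("n",[sum(o[0]==n for o in obs) for n in("side","scene")],"rms px",np.sqrt(np.mean(f.fun**2)).round(2),"tip-screw mm",(f.x[:2]*1e3).round(2),"lean deg",np.degrees(f.x[2:]).round(2),"tool move cm",(M.T@np.r_[-f.x[:2],0]*100).round(2))
    return f.x
if __name__=="__main__":
    if len(sys.argv)>2: L=pickle.load(open(sys.argv[2],"rb")); S=dict(side=L[0],scene=L[1])
    else: S={n:cam(n) for n in("side","scene")}; pickle.dump([S["side"],S["scene"]],open("last.pkl","wb"))
    shaft(S,float(sys.argv[1]),True)
E
python3 shaft.py .114 m3.pkl
```

```text
side 0.12 161 237.2 237.5 7
side 0.124 160 237.1 237.0 8
side 0.128 159 237.0 237.0 9
side 0.132 158 236.9 238.0 6
side 0.136 157 236.8 238.0 6
side 0.14 156 236.7 237.0 8
side 0.144 154 236.6 236.5 11
side 0.148 153 236.5 236.5 14
side 0.152 152 236.3 None 16
side 0.156 151 236.2 None 15
side 0.16 150 236.1 None 15
side 0.164 149 236.0 232.0 11
side 0.168 148 235.9 231.5 7
side 0.172 147 235.8 233.5 20
side 0.176 146 235.7 None 21
side 0.18 144 235.5 233.5 20
side 0.184 143 235.4 None 20
scene 0.12 152 322.5 324.0 5
scene 0.124 150 322.6 324.0 5
scene 0.128 149 322.7 324.0 5
scene 0.132 148 322.8 324.0 5
scene 0.136 147 322.9 324.0 5
scene 0.14 146 323.0 324.0 5
scene 0.144 144 323.1 324.5 6
scene 0.148 143 323.2 324.5 6
scene 0.152 142 323.3 324.5 6
scene 0.156 141 323.4 324.5 6
scene 0.16 140 323.5 325.0 5
scene 0.164 138 323.5 325.0 5
scene 0.168 137 323.6 325.0 5
scene 0.172 136 323.7 325.0 5
scene 0.176 135 323.8 325.5 6
scene 0.18 133 323.9 325.5 6
scene 0.184 132 324.0 325.5 6
n [12, 17] rms px 0.79 tip-screw mm [2.79 1.76] lean deg [-10.28   7.99] tool move cm [ 0.18 -0.27  0.01]
```

```bash
sed -i 's/tipz+.006,tipz+.07,17/tipz+.004,tipz+.03,9/; s/\[0,0,0,0\],loss/[0,0],loss/; s/\.1\*p\[2\]/0/; s/\.1\*p\[3\]/0/; s/,x_scale=\[.01,.01,.1,.1\]/,x_scale=[.01,.01]/; s/"lean deg",np.degrees(f.x\[2:\]).round(2),//' shaft.py
python3 shaft.py .114 m3.pkl | tail -1
python3 -m pendant '[[[0,-0.08,-0.26,0,0],[0,0,0,1.7,0],[0,0,0,1.7,0],[0,0,0,0,0],[0,0,0,0,0],[0,0,0,0,0]]]'
python3 shaft.py .08; python3 -c "
from h import *
go([.4801,.1114,.1769],156)"
```

```text
n [9, 9] rms px 0.33 tip-screw mm [0.48 3.71] tool move cm [-0.11 -0.36  0.  ]
t: 15.1
tool_pos: [0.4808, 0.1082, 0.1616]
orientation: [-0.649, -3.055, 0.021]
force: [1.5, -0.4, -1.8]
opening: 0.0177
gripper_force: 54.9
side 0.084 170 238.2 243.0 5
side 0.087 169 238.1 238.0 8
side 0.09 169 238.0 238.0 8
side 0.094 168 237.9 237.5 7
side 0.097 167 237.8 237.5 8
side 0.1 166 237.7 237.5 7
side 0.104 165 237.7 237.5 7
side 0.107 164 237.6 237.5 7
side 0.11 164 237.5 237.5 7
scene 0.084 162 321.7 321.5 4
scene 0.087 161 321.7 321.5 4
scene 0.09 160 321.8 321.5 4
scene 0.094 159 321.9 321.5 4
scene 0.097 158 322.0 322.0 5
scene 0.1 157 322.0 322.0 5
scene 0.104 156 322.1 322.0 5
scene 0.107 155 322.2 322.0 5
scene 0.11 155 322.3 322.0 5
n [9, 9] rms px 1.18 tip-screw mm [-0.26 -0.45] tool move cm [-0.01  0.05 -0.  ]
t 15.2 tcp [0.4809 0.1082 0.1616] psi 155.99 axis [-0.021 -0.009 -1.   ] move cm [ 0.23  0.23 -1.53] roll -0.01 q [ 0.12 -0.13  1.78 -0.01  1.51 -1.03] F [ 0.4  0.2 -2.1] T [ 0.078 -0.192 -0.019] op 0.0174
```

```bash
python3 - <<'E'
from h import *
import pickle
C=pickle.load(open("c0.pkl","rb"));L=pickle.load(open("last.pkl","rb"))
for r in range(160,176): print(r,C["side"]["img"][r,230:247].mean(-1).astype(int).tolist(),L[0]["img"][r,230:247].mean(-1).astype(int).tolist())
E
```

```text
160 [89, 81, 190, 237, 245, 245, 245, 245, 243, 243, 242, 242, 241, 243, 243, 244, 246] [89, 81, 189, 237, 246, 200, 174, 184, 157, 210, 240, 244, 245, 223, 189, 178, 180]
161 [89, 80, 211, 241, 234, 231, 236, 242, 243, 242, 242, 241, 240, 243, 243, 244, 246] [88, 78, 209, 240, 235, 199, 177, 184, 161, 203, 237, 241, 241, 247, 207, 178, 178]
162 [89, 75, 234, 247, 201, 172, 192, 234, 243, 242, 241, 240, 241, 243, 243, 244, 245] [89, 73, 232, 246, 202, 166, 169, 183, 167, 188, 233, 240, 241, 234, 197, 177, 176]
163 [89, 78, 235, 247, 200, 156, 146, 228, 243, 242, 242, 240, 241, 243, 243, 244, 245] [88, 78, 233, 245, 200, 156, 165, 182, 168, 188, 233, 241, 243, 202, 175, 177, 202]
164 [89, 101, 237, 246, 232, 219, 213, 236, 243, 240, 241, 240, 241, 243, 243, 245, 246] [86, 100, 236, 245, 232, 209, 177, 181, 171, 182, 232, 241, 243, 204, 176, 177, 236]
165 [87, 106, 234, 244, 240, 242, 243, 243, 242, 240, 240, 240, 241, 243, 243, 245, 246] [85, 104, 233, 242, 239, 231, 188, 179, 177, 170, 229, 241, 245, 205, 176, 177, 235]
166 [85, 146, 231, 241, 239, 241, 242, 242, 241, 241, 240, 240, 
[... 985 characters left out ...]
2 [133, 133, 132, 132, 133, 128, 122, 135, 158, 159, 141, 122, 125, 130, 130, 129, 130] [131, 131, 130, 131, 132, 127, 118, 139, 171, 139, 104, 114, 124, 128, 128, 129, 128]
173 [133, 132, 133, 133, 131, 112, 138, 164, 196, 199, 166, 134, 116, 125, 131, 130, 131] [131, 131, 131, 131, 127, 109, 137, 163, 191, 168, 146, 132, 115, 124, 129, 129, 128]
174 [133, 133, 133, 133, 129, 105, 188, 175, 173, 171, 168, 182, 135, 121, 131, 131, 131] [129, 128, 128, 128, 117, 99, 187, 173, 172, 170, 167, 181, 134, 119, 129, 129, 129]
175 [132, 131, 131, 130, 130, 119, 186, 178, 172, 175, 202, 201, 150, 125, 129, 129, 129] [121, 116, 117, 118, 116, 113, 184, 176, 170, 175, 201, 199, 149, 124, 128, 128, 127]
```

The tip is within ~0.5 mm of the screw axis. Descending in small steps, watching the force.

```bash

python3 -m pendant '[[[0,0.01,0.05,0.4,0],[0,0.01,-0.01,0.4,0],[0,0,0,0.1,0],[0,0,0,0,0]]]'
python3 -m pendant '[[[0,0,0,0.1,0],[0,0,0,0.1,0],[0,0,0,0,0],[0,0,0,0,0]]]'
python3 -m pendant '[[[0,0,0,0.1,0],[0,0,0,0.1,0],[0,0,0,0,0],[0,0,0,0,0]]]'
python3 -c "
from h import *
go([.4801,.1082,.14],156)"
```

```text
t: 15.6
tool_pos: [0.4796, 0.1085, 0.151]
orientation: [-0.649, -3.053, 0.022]
force: [0.1, -0.1, -2.8]
opening: 0.0178
gripper_force: 54.9
t: 16.0
tool_pos: [0.4799, 0.1085, 0.1495]
orientation: [-0.649, -3.053, 0.022]
force: [-1.1, -0.2, -2.6]
opening: 0.0178
gripper_force: 54.9
t: 16.4
tool_pos: [0.4799, 0.1085, 0.1475]
orientation: [-0.649, -3.053, 0.022]
force: [-0.3, -1.2, -2.4]
opening: 0.0179
gripper_force: 54.9
t 16.4 tcp [0.4799 0.1085 0.1475] psi 155.99 axis [-0.022 -0.01  -1.   ] move cm [-0.04 -0.    0.75] roll -0.01 q [ 0.12 -0.12  1.8  -0.01  1.48 -1.03] F [-0.3 -1.2 -2.4] T [ 0.063 -0.196 -0.012] op 0.0179
```

```bash

for i in 1; do python3 -m pendant '[[[0,0,0,0.1,0],[0,0,0,0.1,0],[0,0,0,0,0],[0,0,0,0,0]]]'; done
python3 -c "
from h import *
go([.4801,.1082,.14],156)"
```

```text
t: 16.8
tool_pos: [0.4802, 0.1083, 0.1454]
orientation: [-0.649, -3.054, 0.022]
force: [2.2, -1.4, -2.5]
opening: 0.0176
gripper_force: 54.9
t 16.8 tcp [0.4802 0.1083 0.1454] psi 155.99 axis [-0.022 -0.01  -1.   ] move cm [-0.01 -0.01  0.54] roll -0.01 q [ 0.12 -0.12  1.8  -0.01  1.48 -1.03] F [ 2.2 -1.4 -2.5] T [-0.178 -0.799  0.01 ] op 0.0176
```

```bash

python3 -m pendant '[[[0,0,0,0.1,0],[0,0,0,0,0],[0,0,0,0,0]]]'
python3 -c "
from h import *
go([.4801,.1082,.14],156)"
```

```text
t: 17.1
tool_pos: [0.48, 0.1084, 0.1445]
orientation: [-0.649, -3.054, 0.022]
force: [2.4, -1.9, -1.4]
opening: 0.0177
gripper_force: 54.9
t 17.1 tcp [0.48   0.1084 0.1445] psi 155.99 axis [-0.022 -0.01  -1.   ] move cm [-0.02 -0.    0.45] roll -0.01 q [ 0.12 -0.12  1.8  -0.01  1.48 -1.03] F [ 2.4 -1.9 -1.4] T [-0.256 -0.984  0.071] op 0.0177
```

```bash

python3 -m pendant '[[[0,-0.03,-0.01,0,0],[0,0,0,0.1,0],[0,0,0,0,0],[0,0,0,0,0]]]'
python3 -m pendant '[[[0,0,0,0.1,0],[0,0,0,0,0],[0,0,0,0,0]]]'
python3 -c "
from h import *
go([.4801,.1082,.14],156)"
```

```text
t: 17.5
tool_pos: [0.4801, 0.1082, 0.1434]
orientation: [-0.649, -3.053, 0.022]
force: [3.5, -1.8, -2.2]
opening: 0.0181
gripper_force: 54.9
t: 17.8
tool_pos: [0.48, 0.1081, 0.1424]
orientation: [-0.649, -3.053, 0.022]
force: [3.5, -1.3, -2.4]
opening: 0.0176
gripper_force: 54.9
t 17.8 tcp [0.48   0.1081 0.1424] psi 155.99 axis [-0.022 -0.01  -1.   ] move cm [-0.01  0.01  0.24] roll -0.01 q [ 0.12 -0.12  1.81 -0.01  1.47 -1.03] F [ 3.5 -1.3 -2.4] T [-0.277 -1.043 -0.03 ] op 0.0176
```

```bash

python3 -m pendant '[[[0,-0.05,0,0,0],[0,0,0,0.1,0],[0,0,0,0,0],[0,0,0,0,0]]]'
python3 -m pendant '[[[0,0,0,0.1,0],[0,0,0,0,0],[0,0,0,0,0]]]'
python3 -m pendant '[[[0,0,0,0.1,0],[0,0,0,0,0],[0,0,0,0,0]]]'
python3 -c "
from h import *
go([.4801,.1082,.14],156)"
```

```text
t: 18.2
tool_pos: [0.4803, 0.108, 0.1413]
orientation: [-0.649, -3.053, 0.022]
force: [1.7, -0.8, -2.0]
opening: 0.0173
gripper_force: 54.9
t: 18.5
tool_pos: [0.4805, 0.108, 0.1407]
orientation: [-0.649, -3.054, 0.022]
force: [0.6, 0.1, 0.6]
opening: 0.0174
gripper_force: 54.9
t: 18.8
tool_pos: [0.4808, 0.108, 0.1405]
orientation: [-0.649, -3.054, 0.022]
force: [-0.2, -1.8, 6.9]
opening: 0.0178
gripper_force: 54.9
t 18.8 tcp [0.4808 0.108  0.1405] psi 155.99 axis [-0.021 -0.01  -1.   ] move cm [ 0.07 -0.01  0.05] roll -0.01 q [ 0.12 -0.11  1.81 -0.01  1.47 -1.03] F [-0.2 -1.8  6.9] T [-0.287 -0.069  0.054] op 0.0178
```

Downward resistance starts at TCP z = 0.1405, so the tip is at ≈ 0.0587 (floor 0.059): the key is fully home, with under 10 N of press. Now I turn clockwise, shifting so that the turn is about the key's axis (which lies at tool (-4.6, 0.7) mm).

```bash

python3 -m pendant '[[[0,0.01,0.05,0,6],[0,0.01,0.05,0,6],[0,0.01,0.05,0,6],[0,0,0,0,0]]]'
python3 -c "
from h import *
go([.4801,.1082,.14],156)"
python3 -m pendant '[[[0,0.01,0.05,0,6],[0,0.01,0.05,0,6],[0,0,0,0,0],[0,0,0,0,0]]]'
python3 -c "
from h import *
go([.4801,.1082,.14],156)"
```

```text
t: 19.2
tool_pos: [0.4815, 0.1092, 0.1405]
orientation: [-1.126, -2.916, 0.026]
force: [-0.2, -2.0, 5.2]
opening: 0.0175
gripper_force: 54.9
t 19.2 tcp [0.4815 0.1092 0.1405] psi 137.78 axis [-0.021 -0.01  -1.   ] move cm [ 0.04 -0.17  0.05] roll -18.22 q [ 0.13 -0.11  1.81 -0.01  1.47 -0.71] F [-0.2 -2.   5.2] T [-0.712 -0.313  0.108] op 0.0175
t: 19.6
tool_pos: [0.482, 0.1098, 0.1405]
orientation: [-1.42, -2.786, 0.029]
force: [-0.5, -2.9, 7.1]
opening: 0.0177
gripper_force: 55.0
t 19.6 tcp [0.482  0.1098 0.1405] psi 125.99 axis [-0.021 -0.01  -1.   ] move cm [-0.02 -0.25  0.05] roll -30.01 q [ 0.13 -0.11  1.8  -0.01  1.47 -0.5 ] F [-0.5 -2.9  7.1] T [-0.845 -0.2    0.155] op 0.0177
```

```bash

python3 -m pendant '[[[0,-0.02,0.03,0,5],[0,-0.01,0.04,0,5],[0,0.01,0.04,0,4],[0,0,0,0,0],[0,0,0,0,0]]]' | tail -4
P='python3 -c "from h import *; s=robot.read_state(); go(s[\"tool_pos\"],156)"'; eval $P
python3 -m pendant '[[[0,0.01,0.03,0,3],[0,0,0,0,0],[0,0,0,0,0]]]' | tail -4; eval $P
python3 -m pendant '[[[0,0.01,0.03,0,3],[0,0,0,0,0],[0,0,0,0,0]]]' | tail -4; eval $P
```

```text
orientation: [-1.75, -2.594, 0.032]
force: [-1.0, -1.7, 6.7]
opening: 0.0177
gripper_force: 55.0
t 20.1 tcp [0.4829 0.1103 0.1404] psi 111.99 axis [-0.021 -0.01  -1.   ] move cm [0. 0. 0.] roll -44.01 q [ 0.13 -0.11  1.8  -0.01  1.47 -0.26] F [-1.  -1.7  6.7] T [-0.812  0.022  0.169] op 0.0177
orientation: [-1.818, -2.548, 0.033]
force: [-0.7, -3.4, 8.1]
opening: 0.0177
gripper_force: 55.0
t 20.4 tcp [0.4831 0.1104 0.1404] psi 109.0 axis [-0.021 -0.01  -1.   ] move cm [0. 0. 0.] roll -47.0 q [ 0.13 -0.11  1.8  -0.01  1.47 -0.2 ] F [-0.7 -3.4  8.1] T [-0.9    0.069  0.246] op 0.0177
orientation: [-1.884, -2.5, 0.034]
force: [-0.6, -3.6, 7.6]
opening: 0.0176
gripper_force: 55.0
t 20.7 tcp [0.4833 0.1105 0.1404] psi 105.99 axis [-0.022 -0.011 -1.   ] move cm [0. 0. 0.] roll -50.01 q [ 0.13 -0.1   1.8  -0.01  1.47 -0.15] F [-0.6 -3.6  7.6] T [-0.969  0.159  0.191] op 0.0176
```

```bash
cat > st.sh <<'E'
python3 -c "from h import *; s=robot.read_state(); M=R.from_rotvec(s['orientation']).as_matrix(); print(round(s['t'],2),'psi',round(np.degrees(np.arctan2(M[1,0],M[0,0])),2),'F',s['force'].round(1),'T',s['wrist_torque'].round(3),'p',s['tool_pos'].round(4))"
E
python3 -m pendant '[[[0,-0.02,0.01,0,2],[0,0,0,0,0]]]' >/dev/null; sh st.sh
python3 -m pendant '[[[0,0.01,0.02,0,2],[0,0,0,0,0]]]' >/dev/null; sh st.sh
python3 -m pendant '[[[0,0,0.02,0,2],[0,0,0,0,0]]]' >/dev/null; sh st.sh
python3 -m pendant '[[[0,0,0,0,0]]]' >/dev/null; sh st.sh
```

```text
20.9 psi 103.94 F [-0.8 -2.9  7.4] T [-0.83   0.178  0.184] p [0.4834 0.1105 0.1404]
21.1 psi 101.94 F [-0.4 -3.1  7.3] T [-0.926  0.19   0.189] p [0.4836 0.1106 0.1404]
21.3 psi 99.94 F [-0.9 -2.5  7.4] T [-0.89   0.251  0.275] p [0.4837 0.1106 0.1404]
21.4 psi 100.0 F [-1.4 -3.5  6.2] T [-0.898  0.265  0.185] p [0.4837 0.1106 0.1404]
```

```bash

for k in 1; do
python3 -m pendant '[[[0,0,0.02,0,2],[0,0,0,0,0]]]' >/dev/null; sh st.sh
python3 -m pendant '[[[0,0,0.02,0,2],[0,0,0,0,0]]]' >/dev/null; sh st.sh
python3 -m pendant '[[[0,0,0,0,0]]]' >/dev/null; sh st.sh
python3 -m pendant '[[[0,0,0.02,0,2],[0,0,0,0,0]]]' >/dev/null; sh st.sh
python3 -m pendant '[[[0,0,0,0,0]]]' >/dev/null; sh st.sh
done
```

```text
21.6 psi 97.94 F [-0.4 -2.6  7.9] T [-0.858  0.278  0.204] p [0.4839 0.1107 0.1404]
21.8 psi 95.94 F [-1.6 -3.2  8.2] T [-0.9    0.336  0.286] p [0.484  0.1107 0.1404]
21.9 psi 96.01 F [-0.7 -3.1  8.6] T [-0.872  0.388  0.216] p [0.484  0.1107 0.1404]
22.1 psi 93.95 F [-1.8 -2.8  8.1] T [-0.908  0.373  0.268] p [0.4842 0.1107 0.1404]
22.2 psi 94.02 F [-2.4 -3.   8. ] T [-0.898  0.41   0.309] p [0.4842 0.1107 0.1404]
```

```bash

python3 -m pendant '[[[0,0,0.01,0,1],[0,0,0,0,0]]]' >/dev/null; sh st.sh
python3 -m pendant '[[[0,0,0,0,0]]]' >/dev/null; sh st.sh
python3 -m pendant '[[[0,0,0.01,0,1],[0,0,0,0,0]]]' >/dev/null; sh st.sh
python3 -m pendant '[[[0,0,0,0,0]]]' >/dev/null; sh st.sh
```

```text
22.4 psi 92.99 F [-2.3 -3.   7.8] T [-0.914  0.534  0.31 ] p [0.4842 0.1107 0.1404]
22.5 psi 93.02 F [-2.1 -2.4  8.1] T [-0.936  0.524  0.365] p [0.4842 0.1107 0.1404]
22.7 psi 91.99 F [-2.  -3.6  8.6] T [-0.927  0.468  0.432] p [0.4843 0.1107 0.1404]
22.8 psi 92.02 F [-1.6 -3.7  8.9] T [-0.9    0.55   0.376] p [0.4843 0.1107 0.1404]
```

Torque now climbs ~0.045 N·m per degree, which is the wind-up: the screw is at its stop, and firm at ~0.4. One more degree to be sure, then back off into the idle play and withdraw.

```bash

python3 -m pendant '[[[0,0,0.01,0,1],[0,0,0,0,0]]]' >/dev/null; sh st.sh
python3 -m pendant '[[[0,0,0,0,0]]]' >/dev/null; sh st.sh
python3 -m pendant '[[[0,0,-0.03,0,-3],[0,0,-0.03,0,-3],[0,0,-0.03,0,-3],[0,0,-0.02,0,-2],[0,0,0,0,0],[0,0,0,0,0]]]' >/dev/null; sh st.sh
python3 -m pendant '[[[0,0,-0.01,-0.3,0],[0,0,-0.01,-0.4,0],[0,0,-0.01,-0.5,0],[0,0,0,0,0],[0,0,0,0,0]]]' >/dev/null; sh st.sh
```

```text
23.0 psi 90.99 F [-2.  -3.1  7.8] T [-0.933  0.535  0.432] p [0.4844 0.1107 0.1404]
23.1 psi 91.02 F [-1.8 -2.7  9.4] T [-0.897  0.479  0.461] p [0.4844 0.1107 0.1404]
23.7 psi 102.0 F [ 0.1 -3.9  7.2] T [-0.908  0.147  0.035] p [0.4836 0.1106 0.1404]
24.2 psi 102.01 F [ 0.2 -0.2 -2.4] T [ 0.006 -0.117  0.025] p [0.4831 0.1115 0.1516]
```

The key came out freely. Lifting, rolling back to the stand heading, and returning.

```bash

python3 -m pendant '[[[0,0,0,-2,0],[0,0,0,-2,0],[0,0,0,-2,-8.2],[0,0,0,-2,-8.2],[0,0,0,-0.5,-8.2],[0,0,0,0,-8.2],[0,0,0,0,-8.2],[0,0,0,0,-8.2]]]' >/dev/null
python3 -m pendant '[[[0,0,0,0,-8.2],[0,0,0,0,-8.2],[0,0,0,0,-8.2],[0,0,0,0,0],[0,0,0,0,0]]]' >/dev/null
python3 -c "
from h import *
go([.538,-.252,.235],176)"
```

```text
t 25.5 tcp [0.485  0.1121 0.2362] psi 175.55 axis [-0.023 -0.009 -1.   ] move cm [ -8.11 -35.89   0.34] roll -0.45 q [ 0.13 -0.14  1.66 -0.01  1.65 -1.36] F [-0.6 -1.6 -3.5] T [ 0.034 -0.149  0.024] op 0.018
```

```bash

python3 -m pendant '[[[0,-1,-4.48,0,-0.4],[0,-1,-4.48,0,0],[0,-1,-4.48,0,0],[0,-1,-4.48,0,0],[0,-1,-4.48,0,0],[0,-1,-4.48,0,0],[0,-1,-4.48,0,0],[0,-1,-4.48,0,0]]]' >/dev/null
python3 -m pendant '[[[0,0,0,0,0],[0,0,0,0,0],[0,0,0,2.5,0],[0,0,0,2.5,0],[0,0,0,0,0],[0,0,0,0,0],[0,0,0,0,0]]]' >/dev/null
python3 - <<'E'
from h import *
import pickle
go([.538,-.252,.175],176)
s=robot.read_state(); M=R.from_rotvec(s["orientation"]).as_matrix()
L=pickle.load(open("m2.pkl","rb")); S=[cam("side"),cam("scene")]; C=pickle.load(open("c0.pkl","rb"))
H=[]
for n,c,(u,v) in (("side",L[0],(260,277)),("scene",L[1],(204,238))):
    g=c["img"].mean(-1)[v-5:v+6,u-7:u+8]; t=(np.median(g)+g.min())/2; w=np.clip(t-g,0,None)
    yy,xx=np.mgrid[v-5:v+6,u-7:u+8]; H.append(((w*xx).sum()/w.sum(),(w*yy).sum()/w.sum())); print(n,np.round(H[-1],1),(w>0).sum())
hole,e=tri(L[0],H[0],L[1],H[1]); print("hole",hole.round(4),e)
tip=s["tool_pos"]+M@[-.0046,.0007,.082]; print("tip FK",tip.round(4))
for c,n in ((S[0],"side"),(S[1],"scene")):
    for z in (tip[2]+.008,tip[2]+.02):
        u,v=proj(c,[[tip[0],tip[1],z]])[0]; r=int(round(v)); k=int(round(u))
        print(n,"pred u",u.round(1),r,"row",k-7,c["img"][r,k-7:k+8].mean(-1).astype(int).tolist())
E
```

```text
t 27.0 tcp [ 0.5408 -0.2512  0.1906] psi 176.21 axis [-0.02  -0.011 -1.   ] move cm [ 0.24 -0.08  1.57] roll 0.21 q [-0.51  0.13  1.47 -0.02  1.55 -2.01] F [ 0.4  0.4 -2.8] T [ 0.119 -0.115 -0.017] op 0.0175
side [258.9 278.2] 17
scene [203.4 238.4] 24
hole [ 0.5395 -0.2531  0.0609] 0.5299315932509502
tip FK [ 0.5438 -0.2516  0.1085]
side pred u 259.7 264 row 253 [152, 150, 148, 146, 154, 170, 172, 172, 174, 134, 102, 99, 137, 148, 147]
side pred u 259.5 261 row 253 [153, 151, 149, 145, 157, 170, 172, 172, 168, 130, 102, 101, 139, 148, 148]
scene pred u 201.6 225 row 195 [106, 105, 104, 112, 137, 160, 157, 146, 137, 119, 111, 118, 130, 143, 149]
scene pred u 200.9 221 row 194 [107, 106, 105, 111, 131, 160, 160, 148, 138, 122, 105, 98, 98, 98, 98]
```

```bash

python3 -m pendant '[[[0,0.32,-0.12,0,0],[0,-0.02,0.01,1,0],[0,-0.03,0.02,1.5,0],[0,0,0,0,0],[0,0,0,0,0],[0,0,0,0,0]]]' >/dev/null; sh st.sh
python3 -m pendant '[[[0,-0.02,0.01,1,0],[0,-0.02,0.01,1,0],[0,0,0,0,0],[0,0,0,0,0]]]' >/dev/null; sh st.sh
python3 -m pendant '[[[0,-0.02,0.01,1,0],[0,0,0,0,0],[0,0,0,0,0]]]' >/dev/null; sh st.sh
```

```text
27.7 psi 176.19 F [-0.5 -0.4 -2.9] T [ 0.012 -0.135 -0.004] p [ 0.5365 -0.2525  0.1636]
28.1 psi 176.21 F [ 2.6  1.9 -3.6] T [ 0.407 -1.036 -0.015] p [ 0.5367 -0.2519  0.1429]
28.4 psi 176.2 F [ 4.   1.3 -4.5] T [ 0.631 -1.423 -0.017] p [ 0.5366 -0.252   0.133 ]
```

```bash

python3 -m pendant '[[[0,-0.15,0.05,0,0],[0,-0.02,0.01,1,0],[0,-0.02,0.01,1,0],[0,0,0,0,0],[0,0,0,0,0]]]' >/dev/null; sh st.sh
python3 -m pendant '[[[0,-0.02,0.01,1,0],[0,-0.01,0,0.5,0],[0,0,0,0,0],[0,0,0,0,0]]]' >/dev/null; sh st.sh
```

```text
28.9 psi 176.19 F [ 0.6  1.4 -3.3] T [ 0.266 -0.556  0.044] p [ 0.5375 -0.252   0.1128]
29.3 psi 176.19 F [ 1.4  0.3 -2.6] T [ 0.264 -0.396  0.018] p [ 0.5377 -0.2521  0.0983]
```

```bash

python3 -m pendant '[[[0,-0.01,0,0.5,0],[0,0,0,0.1,0],[0,0,0,0,0],[0,0,0,0,0]]]' >/dev/null; sh st.sh
python3 -m pendant '[[[0.05,0,0,0,0],[0.1,0,0,0,0],[0.25,0,0,0,0],[0.45,0,0,0,0],[0.55,0,0,0,0],[0.55,0,0,0,0],[0.55,0,0,0,0],[0.55,0,0,0,0]]]' 10
python3 -m pendant '[[[0.55,0.02,-0.01,-1,0],[0.55,0.04,-0.02,-2,0],[0.55,0.06,-0.03,-3,0],[0.55,0.08,-0.04,-4,0],[0.55,0,0,-4,0],[0.55,0,0,-4,0],[0.55,0,0,0,0],[0.55,0,0,0,0]]]'
python3 - <<'E'
from h import *
import pickle
C=pickle.load(open("c0.pkl","rb")); c0,c=C["side"],cam("side"); d,e=C["scene"],cam("scene"); w=cam("wrist"); pickle.dump([c,e,w],open("end.pkl","wb"))
# handle dark blob position before/after in scene & side, and neighbours
for n,a,b,bx in (("scene",d,e,(150,190,260,285)),("side",c0,c,(230,222,290,345))):
    for im in (a,b):
        g=im["img"].mean(-1)[bx[1]:bx[3],bx[0]:bx[2]]; m=(g<50).astype(np.uint8); k,l,st,ce=cv2.connectedComponentsWithStats(m)
        print(n,[(st[i][:5].tolist()) for i in range(1,k) if st[i][4]>40])
E
```

```text
29.7 psi 176.19 F [ 0.5  0.6 -2.9] T [ 0.252 -0.353  0.038] p [ 0.5378 -0.2522  0.0926]
t: 30.5
tool_pos: [0.5379, -0.2522, 0.0926]
orientation: [-0.103, -3.118, 0.016]
force: [0.5, 0.2, 0.2]
opening: 0.0508
gripper_force: 0.0
t: 31.3
tool_pos: [0.5407, -0.2518, 0.2748]
orientation: [-0.104, -3.121, 0.019]
force: [-0.3, -0.1, -0.2]
opening: 0.0508
gripper_force: 0.0
scene []
scene []
side []
side []
```

```bash
python3 - <<'E'
from h import *
import pickle
C=pickle.load(open("c0.pkl","rb")); L=pickle.load(open("end.pkl","rb"))
for n,a,b,bx in (("scene",C["scene"],L[0+1],(150,190,260,285)),):
    for im in (a,b):
        g=im["img"].mean(-1)[bx[1]:bx[3],bx[0]:bx[2]]; m=(g<62).astype(np.uint8); k,l,st,ce=cv2.connectedComponentsWithStats(m)
        print(n,[(st[i].tolist(),ce[i].round(1).tolist()) for i in range(1,k) if st[i][4]>40])
# key centre patches (handle centre z .14) mean intensity; three handles before/after
ref=C["scene"]["img"]; now=L[1]["img"]
for nm,(u,v,r) in {"large":(202,218,14),"mid":(237,207,10),"small":(166,242,10)}.items():
    t=ref[v-r:v+r,u-r:u+r]; s=now[v-r-6:v+r+6,u-r-6:u+r+6]
    q=cv2.matchTemplate(s,t,cv2.TM_CCOEFF_NORMED); _,mx,_,p=cv2.minMaxLoc(q); print(nm,"match",round(mx,3),"shift px",(p[0]-6,p[1]-6))
print(robot.read_state()["t"])
E
```

```text
scene [([75, 7, 22, 25, 100], [85.9, 20.5]), ([40, 10, 21, 36, 191], [50.4, 27.7])]
scene [([75, 10, 22, 21, 60], [87.8, 22.6]), ([53, 38, 8, 8, 45], [56.7, 41.7])]
large match 0.99 shift px (0, 0)
mid match 0.998 shift px (0, 0)
small match 0.999 shift px (0, 0)
31.45
```

All three handles match their starting pictures (correlation 0.99 or better, no shift), the screw is firm, and the gripper is clear of everything.

```bash
python3 -c "
from plant import robot
print(robot.close_job())"
```

```text
the job is handed in; nothing more can be done
None
```

The job is handed in: the headstock clamp screw was tightened to about 0.45 N·m after the key was fully home, pressing with about 10 N or less, and the large key is back upright in the stand with the two smaller keys undisturbed (about 31 s on the robot clock).

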